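# Load a chisel-handle blank into the saw cradle, home on the length stop

## Task

Take the long round handle blank off its notched rest, lay it in the open part of the saw cradle's V-groove, and push it along the groove, under the slotted guide bridge, until its end has pushed in the small sprung nose of the length stop's screw and bears lightly and steadily on the screw. The stop is only held by friction: do not push it off its setting. Leave the blank lying free in the groove, touching the nose, and leave everything else on the bench as it is.

Things in the scene. Friction and masses are not known exactly. Their poses are not given: they have to be found in the camera images.
- blank: Plain round wooden chisel-handle blank, a cylinder 28 mm in diameter and 160 mm long, 50 to 90 g, both ends alike. Origin at its middle on the axis; its x runs along the axis. It starts lying in the two notches of the rest, its axis about 32 mm above the bench. Free in the V-groove it slides with under 1 N, more if pressed down.
- rest: Low fixed dark wooden rest, 150 x 62 mm, two V-notched posts 24 mm high at 60 mm either side of its middle; between the posts there is 106 mm free over its 5 mm thick floor. Origin at the centre of its underside; its x runs along the blank that lies in it.
- cradle: Fixed wooden saw cradle, 340 mm long (x from -160 to +180 mm) by 100 mm wide, on a plywood base 12 mm thick. Origin on its underside, mid-width; x runs along the groove towards the stop. A straight 90 degree V-groove on its middle line (y = 0), open above and at the rear, runs from x = -160 to +160 mm between two rails, 70 mm over their outsides, tops 31 mm above the bench.
- groove (a point): Point on the axis of a blank lying in the groove, 40 mm above the bench (8.5 mm above the rail tops), 65 mm behind the cradle's origin: with the blank's middle here its front end is 15 mm short of the bridge. Axes as the cradle's. A blank in the groove has its upper side 54 mm above the bench.
- bridge (a point): Top middle of the slotted aluminium guide bridge over the groove, 44.5 mm ahead of the cradle's origin. The bridge is 29 mm long (cradle x = +30 to +59 mm), its posts stand 34 mm apart, its underside is 58 mm and its top 69 mm above the bench. The blank can be laid from above only behind it, then slides under it for 35 to 130 mm.
- stop: Length stop beyond the bridge: dark steel plate 46 mm wide, 30 mm high, on a foot, 115 to 135 mm ahead of the cradle's origin. Origin: middle of its front face at blank-axis height; axes as the cradle's. From here a 10 mm thick stop screw sticks out towards the blank (-x) by an unmeasured 6 to 46 mm, set anew each time, 2 mm sprung nose included (in at 1.2 N). The stop slips at 6 N.
- offcut: short round offcut, 28 mm in diameter and 55 mm long, standing on end; leave alone
- stick: square wooden stick 150 x 22 x 22 mm lying on the bench; leave alone
- chisel: wide chisel with a wooden handle, 275 mm long, lying on the bench; leave alone
- spokeshave: black iron spokeshave with two looped handles, 270 mm wide; leave alone
- screws: small steel bowl, 90 mm in diameter; leave alone
Mind the look-alikes: they are no part of the job. Several things have the shape of the blank; the one meant has the colours described above.

How it is judged:
By the outcome, as a careful person would: the job done as asked, in the order asked, and still so for the second after the job is handed in, with the robot touching nothing.
It also fails if it takes over 64 s, if anything falls off the work surface, if the arm or the gripper's body presses on something with over 40 N, if the wrist force passes 120 N, or if a joint passes its speed limit or range.

## Robot

A 6-joint arm with a two-finger parallel gripper is mounted at the origin on the work surface. World frame = base frame: x ahead of the robot, y to its left, z up, the work surface at z = 0. Lengths are in m, angles in rad, forces in N, time in s.
With the tool pointing down it reaches from about 0.35 to 0.775 m from the base axis. Payload 7.3 kg.
Tool frame: the origin (TCP) lies midway between the tips of the shut fingers; the grasp point (between the pads) lies 19 mm behind it (robot.grip_depth is the z of the grasp point in the tool frame, in m); z points along the fingers, y is the line along which they close (so a half turn about z gives the same grasp; the last joint's range is limited). The gripper opens to 92 mm and grips with 3 to 60 N. Pads are 19 mm wide; open, the fingers measure 130 mm over their backs; the gripper's body (75 mm by 190 mm) begins 47 mm behind the grasp point.
Start: joints at [1.071, 0.342, 1.524, -0, 1.275, -0.146], TCP at [0.182, 0.493, 0.227] pointing down, gripper open.
Joint ranges: [-2.53, 2.53], [-0.77, 2.02], [0.04, 2.7], [-1, 4.14], [0.28, 2.66], [-3.11, 3.11]. Speed limits (rad/s): [2.57, 2.57, 3.14, 3.14, 3.14, 3.14].

## Interface

Orientations are given as [roll, pitch, yaw] about the fixed x, y, z axes, in that order (R = Rz(yaw) Ry(pitch) Rx(roll)).
In Python, from cell import robot, viewer gives the robot as it stands.
- The arm moves only by the tool step_arm, never from a script. Its argument "increments" is a list of rows, each an object with "delta_pos": the shift along the tool's x, y, z in cm, a list of three; "dr": the turn, a rotation vector about the tool's x, y, z in degrees, a list of three; "fingers": the closure, from -1 (fully open) to 1 (shut), so that 0 is half open. In form: [{"delta_pos": [tx, ty, tz], "dr": [wx, wy, wz], "fingers": fingers}, ...]. A call has exactly 5 rows; each row is the pose to reach, as a shift and turn from the pose commanded when the call began, along the tool's axes at that moment; what a row does not reach only later rows make up. A row lasts 1/8 s, in which the tool goes at most 62.5 mm and 10.7 degrees, less where a joint would pass 70% of its speed; a pose out of reach is approached as far as the arm can. A call with a gripper value outside its range is refused whole. The fingers move at their own pace and stop on an object; "newtons" is the grip in N (left out, the last holds). Time passes only in rows, so rows that repeat a pose let the fingers close, or fill a call up. It gives the time, the measured TCP pose, the force, the opening and the grip force at its end, in the units of the state.
- robot.observe(): the state, without advancing time (a new reading comes with each control period).
- viewer.read_camera(name): name is "side" or "top" or "wrist"; returns the picture (400x640x3 uint8, red, green, blue); there is no depth.
- viewer.camera_params(name): a dict with "K" (3x3 intrinsics, pixels), "k1" (the pictures are not rectified: a ray, as slopes to the right and down, at radius r is drawn at 1 + k1 r^2 times it, then the intrinsics apply), "T" (4x4, takes a point from camera to world coordinates). Camera axes: x right, y down, z forward; pixel columns grow to the right and rows downward; lengths in m; the calibration is good to about 2 mm. A picture is of the moment at which its call begins: read the wrist's pose just before it. camera_params takes no time and is no camera call; for the wrist camera it gives the pose at the moment of the call.
- robot.hand_in(): hands the job in; it is judged then, once.
The state is a dict: "time": time; "qpos": joint angles; "qvel": joint speeds; "joint_efforts": joint torques, N m; "tool_pos": TCP position; "tool_rot": TCP orientation; "contact_force": force on the tool from outside, world axes, zero at the start; "torque": the same for the moment, N m; "opening": finger opening in m; "grip_force": force on a finger pad.
Only numpy, scipy, OpenCV 4.12 (cv2) and the standard library are available. Lean on these libraries where they do the work, as an engineer would, in place of code of your own. Each camera call takes 0.05 s, during which the arm holds its last target. There are 200 camera calls.

## Working session

There is one attempt and no reset: what is moved stays moved. The work goes in short steps, Python scripts to look and compute and a tool call to move; the robot and the scene stay as the last step left them, time stands still between calls to the robot, and variables do not carry over. Pictures are saved under pics/ and viewed, at most 10 in all, crops included, and the job is handed in when it is done.

Besides the shell and the picture viewer there is one more tool, called after "Call:" by a JSON object that holds its "fn" and its "kwargs", one argument or row to a line. step_arm: Moves the arm, as the interface text tells. Its arguments: {"type":"object","properties":{"increments":{"type":"array"},"newtons":{"type":"number"}},"required":["increments"]}

```bash
mkdir -p pics; ls; python3 - <<'E'
from cell import robot, viewer
import cv2,numpy as np
for n in("top","side"):
    im=viewer.read_camera(n); cv2.imwrite(f"pics/{n}1.png",im[:,:,::-1])
    p=viewer.camera_params(n); print(n,p["K"],p["k1"],np.round(p["T"],3))
s=robot.observe(); print(s["time"],s["tool_pos"],s["tool_rot"],s["opening"])
E
```

```text
pics
top [[398.38076023   0.         318.64612816]
 [  0.         398.38076023 205.00410384]
 [  0.           0.           1.        ]] -0.04483156597466837 [[-1.500e-02 -9.840e-01  1.760e-01  3.780e-01]
 [-1.000e+00  1.600e-02 -1.000e-03  1.000e-02]
 [-2.000e-03 -1.760e-01 -9.840e-01  1.221e+00]
 [ 0.000e+00  0.000e+00  0.000e+00  1.000e+00]]
side [[418.98819205   0.         321.089668  ]
 [  0.         418.98819205 197.93692015]
 [  0.           0.           1.        ]] -0.05172560702614052 [[-0.971 -0.158  0.179  0.399]
 [-0.238  0.699 -0.674  0.712]
 [-0.019 -0.697 -0.717  0.832]
 [ 0.     0.     0.     1.   ]]
0.1 [0.18169214 0.49217081 0.22609223] [-3.14016624e+00 -1.99463777e-04  2.78782780e+00] 0.09181752194755242
```

View pics/top1.png

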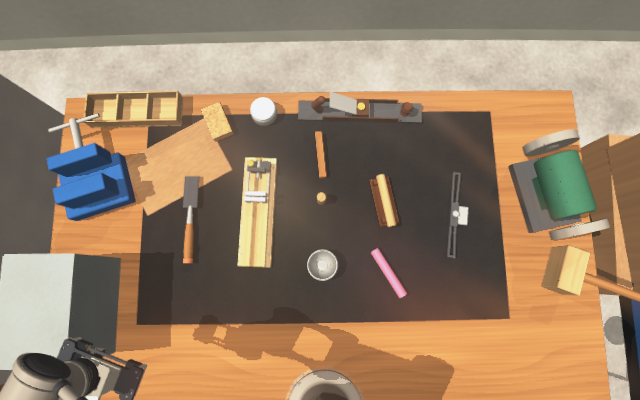

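View pics/side1.png

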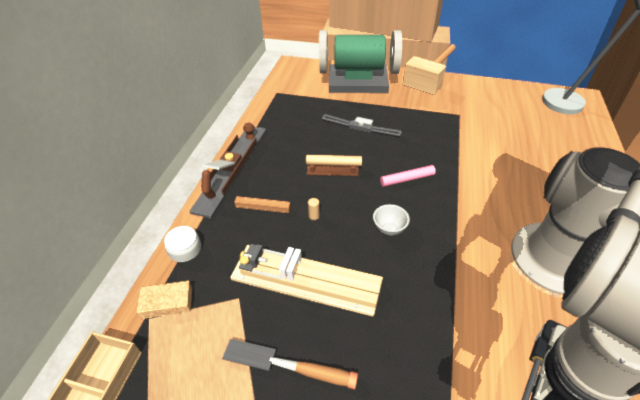

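The top view shows these candidates:
- Light-wood rod on the dark rest, (386,200). This is the blank.
- Pink rod, (388,273).
- Offcut, (321,198).
- Stick, (320,155).
- Chisel handle, (188,240).

The cradle runs from (255,267) up to (262,158), with the bridge at (257,196) and the stop at (260,167). I'll check the choice in a close crop.

```bash
cat > h.py <<'E'
import numpy as np,cv2
from cell import robot,viewer
def ray(p,u,v):
    K=np.array(p["K"]);k=float(p["k1"])
    d=np.array([[[u,v]]],float)
    x,y=cv2.undistortPoints(d,K,np.array([k,0,0,0,0.]))[0,0]
    T=np.array(p["T"]); return T[:3,3],T[:3,:3]@[x,y,1]
def at(p,u,v,z):
    o,d=ray(p,u,v); return o+d*(z-o[2])/d[2]
def proj(p,X):
    T=np.array(p["T"]); c=T[:3,:3].T@(np.asarray(X)-T[:3,3]); x,y=c[:2]/c[2]
    f=1+p["k1"]*(x*x+y*y); K=p["K"]; return np.array([K[0][0]*x*f+K[0][2],K[1][1]*y*f+K[1][2]])
E
python3 - <<'E'
import cv2,numpy as np
t=cv2.imread("pics/top1.png")
a=cv2.resize(t[150:275,230:285],None,fx=4.8,fy=4.8,interpolation=cv2.INTER_CUBIC)
b=cv2.resize(t[165:240,355:415],None,fx=8,fy=8,interpolation=cv2.INTER_CUBIC)
o=np.zeros((600,264+8+480,3),np.uint8);o[:a.shape[0],:264]=a;o[:600,272:]=b
cv2.imwrite("pics/c1.png",o)
E
```

```text
(no output)
```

View pics/c1.png

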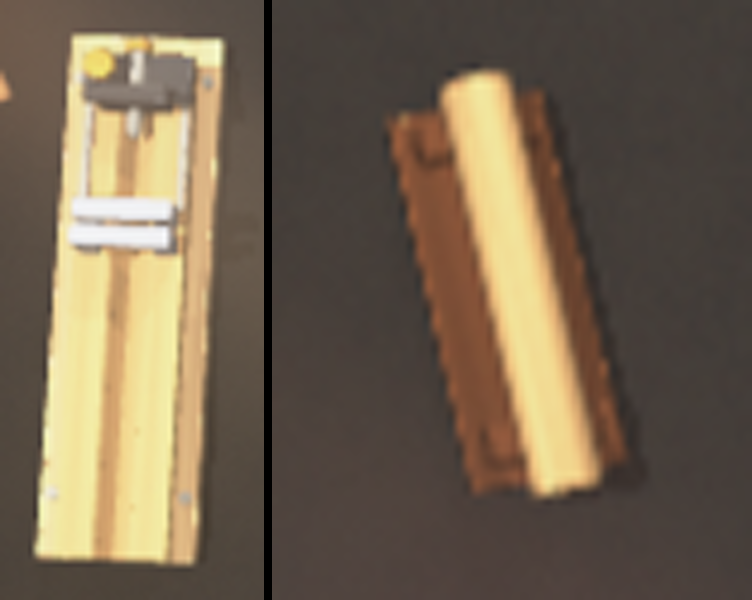

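The crop confirms the choice: the pale rod lies in the notched dark rest, with crop ends at (478,75) and (566,490). On the left, the bridge is at (120,222), the screw tip at (132,135) and the stop plate at (140,92).

```bash
python3 - <<'E'
from h import *
p=viewer.camera_params("top")
A=lambda X,Y,z:at(p,230+(X+.5)/4.8-.5,150+(Y+.5)/4.8-.5,z)
B=lambda X,Y,z:at(p,355+(X-272+.5)/8-.5,165+(Y+.5)/8-.5,z)
c=[A(*q,.012) for q in((75,33),(222,40),(35,557),(195,563))]
for q in c: print(q.round(4))
f=(c[0]+c[1])/2; r=(c[2]+c[3])/2; d=f-r; print("len",np.linalg.norm(d),"yaw",np.degrees(np.arctan2(d[1],d[0])))
print("groove line", A(108,555,.012).round(4),A(122,260,.012).round(4))
print("bridge corners z69",[A(*q,.069).round(4) for q in((73,198),(172,205),(68,243),(170,247))])
print("screw tip",A(132,135,.04).round(4),"stop",A(128,104,.04).round(4))
a=B(478,76,.036);b=B(566,490,.036);d=a-b
print("blank",a.round(4),b.round(4),((a+b)/2).round(4),np.linalg.norm(d),np.degrees(np.arctan2(d[1],d[0])))
r=[B(*q,.005) for q in((388,120),(545,92),(472,492),(626,462))]
print(np.round(r,4))
w=viewer.camera_params("wrist"); s=robot.observe()
from scipy.spatial.transform import Rotation as R
Tt=np.eye(4);Tt[:3,:3]=R.from_euler("xyz",s["tool_rot"]).as_matrix();Tt[:3,3]=s["tool_pos"]
print(np.round(np.linalg.inv(Tt)@w["T"],4),w["K"],robot.grip_depth)
E
```

```text
[0.753  0.2383 0.012 ]
[0.7465 0.1414 0.012 ]
[0.4121 0.2577 0.012 ]
[0.407  0.1572 0.012 ]
len 0.34069436847642065 yaw -2.964342504943709
groove line [0.4127 0.2118 0.012 ] [0.6006 0.2052 0.012 ]
bridge corners z69 [array([0.6295, 0.2268, 0.069 ]), array([0.6241, 0.1656, 0.069 ]), array([0.6013, 0.2294, 0.069 ]), array([0.5978, 0.1666, 0.069 ])]
screw tip [0.6762 0.1954 0.04  ] stop [0.6966 0.1982 0.04  ]
blank [ 0.6828 -0.1818  0.036 ] [ 0.5226 -0.208   0.036 ] [ 0.6027 -0.1949  0.036 ] 0.1623222223127079 9.285477250845425
[[ 0.6735 -0.1507  0.005 ]
 [ 0.6839 -0.2129  0.005 ]
 [ 0.5262 -0.1775  0.005 ]
 [ 0.5368 -0.2374  0.005 ]]
[[-5.000e-04 -9.504e-01 -3.109e-01  8.470e-02]
 [ 1.000e+00 -6.000e-04  3.000e-04 -3.000e-04]
 [-5.000e-04 -3.109e-01  9.504e-01 -1.584e-01]
 [ 0.000e+00  0.000e+00  0.000e+00  1.000e+00]] [[358.82671054   0.         324.17094864]
 [  0.         358.82671054 199.94460582]
 [  0.           0.           1.        ]] -0.0188
```

```bash
cat >> h.py <<'E'
from scipy.spatial.transform import Rotation as R
def go(x,y,z,yaw):
    s=robot.observe(); M=R.from_euler("xyz",s["tool_rot"]); N=R.from_euler("xyz",[np.pi,0,np.radians(yaw)])
    d=M.inv().apply(np.array([x,y,z])-s["tool_pos"])*100
    dr=np.degrees((M.inv()*N).as_rotvec())
    print("t",round(s["time"],2),"pos",np.round(s["tool_pos"],4),"rot",np.degrees(s["tool_rot"]).round(2),"d cm",d.round(2),"dr",dr.round(2),"F",np.round(s["contact_force"],2))
E
python3 -c "
from h import *
go(.32,.262,.2,189.8)
go(.46,.034,.2,189.8)
go(.58,-.2,.2,189.8)"
```

```text
t 0.1 pos [0.1817 0.4922 0.2261] rot [-1.7992e+02 -1.0000e-02  1.5973e+02] d cm [-20.95 -16.8    2.63] dr [-8.000e-02 -3.000e-02 -3.007e+01] F [-0.1   0.1  -0.24]
t 0.1 pos [0.1817 0.4922 0.2261] rot [-1.7992e+02 -1.0000e-02  1.5973e+02] d cm [-41.98 -33.33   2.65] dr [-8.000e-02 -3.000e-02 -3.007e+01] F [-0.1   0.1  -0.24]
t 0.1 pos [0.1817 0.4922 0.2261] rot [-1.7992e+02 -1.0000e-02  1.5973e+02] d cm [-61.34 -51.13   2.67] dr [-8.000e-02 -3.000e-02 -3.007e+01] F [-0.1   0.1  -0.24]
```

Call:
{"fn": "step_arm", "kwargs": {
  "increments": [
    {"delta_pos": [-4, -3.4, 0], "dr": [0, 0, 0], "fingers": -1},
    {"delta_pos": [-8, -6.8, 0], "dr": [0, 0, 0], "fingers": -1},
    {"delta_pos": [-12, -10.2, 0], "dr": [0, 0, 0], "fingers": -1},
    {"delta_pos": [-16, -13.6, 0], "dr": [0, 0, 0], "fingers": -1},
    {"delta_pos": [-20, -17, 0], "dr": [0, 0, 0], "fingers": -1}
  ],
  "newtons": 15
}}

```text
time: 0.72
tool_pos: [0.311, 0.2622, 0.2266]
tool_rot: [-3.142, -0.0, 2.788]
contact_force: [0.7, -0.2, 0.7]
opening: 0.092
grip_force: 0.0
```

Call:
{"fn": "step_arm", "kwargs": {
  "increments": [
    {"delta_pos": [-4, -3.4, 0], "dr": [0, 0, 0], "fingers": -1},
    {"delta_pos": [-8, -6.8, 0], "dr": [0, 0, 0], "fingers": -1},
    {"delta_pos": [-12, -10.2, 0], "dr": [0, 0, 0], "fingers": -1},
    {"delta_pos": [-16, -13.6, 0], "dr": [0, 0, 0], "fingers": -1},
    {"delta_pos": [-20, -17, 0], "dr": [0, 0, 0], "fingers": -1}
  ]
}}

```text
time: 1.35
tool_pos: [0.4398, 0.0333, 0.2266]
tool_rot: [3.141, -0.0, 2.787]
contact_force: [0.1, -0.0, 0.4]
opening: 0.0922
grip_force: 0.0
```

Call:
{"fn": "step_arm", "kwargs": {
  "increments": [
    {"delta_pos": [-4, -3.4, 0.5], "dr": [0, 0, -6], "fingers": -1},
    {"delta_pos": [-8, -6.8, 1], "dr": [0, 0, -12], "fingers": -1},
    {"delta_pos": [-12, -10.2, 1.5], "dr": [0, 0, -18], "fingers": -1},
    {"delta_pos": [-16, -13.6, 2], "dr": [0, 0, -24], "fingers": -1},
    {"delta_pos": [-21.3, -17.1, 2.6], "dr": [0, 0, -30], "fingers": -1}
  ]
}}

```text
time: 1.98
tool_pos: [0.5795, -0.1996, 0.2005]
tool_rot: [3.141, -0.0, -2.968]
contact_force: [-0.0, 0.2, 0.6]
opening: 0.0918
grip_force: 0.0
```

Call:
{"fn": "step_arm", "kwargs": {
  "increments": [
    {"delta_pos": [0, 0, 0], "dr": [0, 0, 0], "fingers": -1},
    {"delta_pos": [0, 0, 0], "dr": [0, 0, 0], "fingers": -1},
    {"delta_pos": [0, 0, 0], "dr": [0, 0, 0], "fingers": -1},
    {"delta_pos": [0, 0, 0], "dr": [0, 0, 0], "fingers": -1},
    {"delta_pos": [0, 0, 0], "dr": [0, 0, 0], "fingers": -1}
  ]
}}

```text
time: 2.6
tool_pos: [0.5791, -0.1976, 0.2014]
tool_rot: [-3.141, 0.001, -2.971]
contact_force: [0.0, -0.8, -0.1]
opening: 0.0917
grip_force: 0.0
```

```bash
python3 -c "
from h import *
go(.6027,-.1949,.2,189.8)
p=viewer.camera_params('wrist'); im=viewer.read_camera('wrist'); cv2.imwrite('pics/w1.png',im[:,:,::-1]); np.save('w1T',p['T'])"
```

```text
t 2.6 pos [ 0.5791 -0.1976  0.2014] rot [-1.7998e+02  4.0000e-02 -1.7023e+02] d cm [-2.38 -0.13  0.14] dr [-0.02  0.04 -0.03] F [ 0.04 -0.8  -0.12]
```

View pics/w1.png

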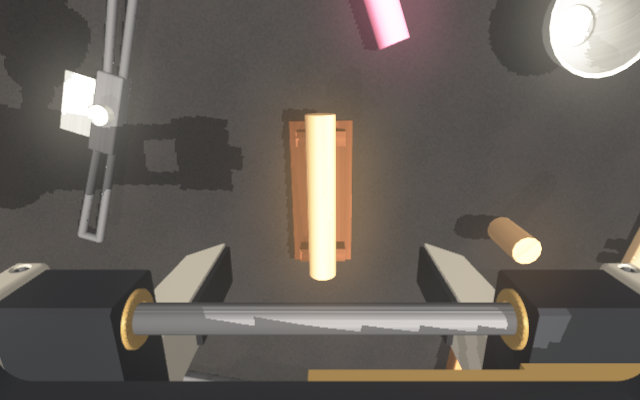

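The wrist view shows the blank nearly vertical and alone between the fingers: near end at (321,114), far end at (322,279).

```bash
python3 -c "
from h import *
p=dict(viewer.camera_params('wrist'));p['T']=np.load('w1T.npy')
a=at(p,320.5,115,.036);b=at(p,322.5,275,.036);b2=at(p,322.5,279,.046)
d=b-a;print(a,b,b2,np.linalg.norm(d),np.degrees(np.arctan2(d[1],d[0])),(a+b)/2)
m=(a+b)/2
go(m[0],m[1],.1,189.8);go(m[0],m[1],.026,189.8)"
```

```text
[ 0.52295221 -0.21075545  0.036     ] [ 0.67969057 -0.18229258  0.036     ] [ 0.67841604 -0.18246241  0.046     ] 0.15930175156183793 10.292456156681364 [ 0.60132139 -0.19652402  0.036     ]
t 2.65 pos [ 0.5791 -0.1977  0.2013] rot [-1.7998e+02  3.0000e-02 -1.7024e+02] d cm [-2.21 -0.26 10.13] dr [-0.02  0.03 -0.04] F [0.75 0.05 0.63]
t 2.65 pos [ 0.5791 -0.1977  0.2013] rot [-1.7998e+02  3.0000e-02 -1.7024e+02] d cm [-2.2  -0.25 17.53] dr [-0.02  0.03 -0.04] F [0.75 0.05 0.63]
```

Call:
{"fn": "step_arm", "kwargs": {
  "increments": [
    {"delta_pos": [-0.8, -0.1, 3.5], "dr": [0, 0, -0.4], "fingers": -0.2},
    {"delta_pos": [-1.6, -0.2, 7], "dr": [0, 0, -0.4], "fingers": -0.2},
    {"delta_pos": [-2.2, -0.25, 10.5], "dr": [0, 0, -0.4], "fingers": -0.2},
    {"delta_pos": [-2.2, -0.25, 13.5], "dr": [0, 0, -0.4], "fingers": -0.2},
    {"delta_pos": [-2.2, -0.25, 15], "dr": [0, 0, -0.4], "fingers": -0.2}
  ]
}}

```text
time: 3.28
tool_pos: [0.6005, -0.1964, 0.0492]
tool_rot: [3.14, -0.002, -2.965]
contact_force: [-0.4, -0.1, 0.5]
opening: 0.0555
grip_force: 0.0
```

Call:
{"fn": "step_arm", "kwargs": {
  "increments": [
    {"delta_pos": [0, 0, 1.2], "dr": [0, 0, 0], "fingers": -0.2},
    {"delta_pos": [0, 0, 2.2], "dr": [0, 0, 0], "fingers": -0.2},
    {"delta_pos": [0, 0, 2.5], "dr": [0, 0, 0], "fingers": -0.2},
    {"delta_pos": [0, 0, 2.5], "dr": [0, 0, 0], "fingers": -0.2},
    {"delta_pos": [0, 0, 2.5], "dr": [0, 0, 0], "fingers": 0}
  ]
}}

```text
time: 3.9
tool_pos: [0.6016, -0.1971, 0.0264]
tool_rot: [-3.141, 0.001, -2.965]
contact_force: [0.7, 0.1, 0.1]
opening: 0.0493
grip_force: 0.0
```

Call:
{"fn": "step_arm", "kwargs": {
  "increments": [
    {"delta_pos": [0, 0, 0], "dr": [0, 0, 0], "fingers": 0.5},
    {"delta_pos": [0, 0, 0], "dr": [0, 0, 0], "fingers": 1},
    {"delta_pos": [0, 0, 0], "dr": [0, 0, 0], "fingers": 1},
    {"delta_pos": [0, 0, 0], "dr": [0, 0, 0], "fingers": 1},
    {"delta_pos": [0, 0, 0], "dr": [0, 0, 0], "fingers": 1}
  ]
}}

```text
time: 4.53
tool_pos: [0.6013, -0.1968, 0.026]
tool_rot: [3.142, 0.0, -2.965]
contact_force: [0.0, 0.9, 2.4]
opening: 0.0274
grip_force: 15.0
```

Call:
{"fn": "step_arm", "kwargs": {
  "increments": [
    {"delta_pos": [0, 0, -1.5], "dr": [0, 0, 0], "fingers": 1},
    {"delta_pos": [0, 0, -4], "dr": [0, 0, 0], "fingers": 1},
    {"delta_pos": [0, 0, -7], "dr": [0, 0, 0], "fingers": 1},
    {"delta_pos": [0, 0, -10], "dr": [0, 0, 0], "fingers": 1},
    {"delta_pos": [0, 0, -13], "dr": [0, 0, 0], "fingers": 1}
  ]
}}

```text
time: 5.15
tool_pos: [0.6012, -0.197, 0.1577]
tool_rot: [-3.141, 0.001, -2.965]
contact_force: [0.5, 0.8, -0.3]
opening: 0.0276
grip_force: 15.0
```

```bash
python3 -c "
from h import *
go(.4995,.2028,.155,177)"
```

```text
t 5.15 pos [ 0.6012 -0.197   0.1577] rot [-1.7997e+02  3.0000e-02 -1.6987e+02] d cm [ 2.98 41.15  0.25] dr [-0.03  0.04 13.13] F [ 0.53  0.8  -0.28]
```

Call:
{"fn": "step_arm", "kwargs": {
  "increments": [
    {"delta_pos": [0.3, 4, 0], "dr": [0, 0, 1], "fingers": 1},
    {"delta_pos": [0.6, 8.5, 0], "dr": [0, 0, 3], "fingers": 1},
    {"delta_pos": [0.9, 13, 0], "dr": [0, 0, 5], "fingers": 1},
    {"delta_pos": [1.2, 17.5, 0], "dr": [0, 0, 6], "fingers": 1},
    {"delta_pos": [1.5, 22, 0], "dr": [0, 0, 7], "fingers": 1}
  ]
}}

```text
time: 5.78
tool_pos: [0.5474, 0.0182, 0.1568]
tool_rot: [-3.141, 0.001, -3.088]
contact_force: [-0.4, 1.4, -0.9]
opening: 0.0277
grip_force: 15.0
```

```bash
python3 -c "
from h import *
go(.4995,.2028,.155,177)"
```

```text
t 5.78 pos [0.5474 0.0182 0.1568] rot [-1.7999e+02  7.0000e-02 -1.7692e+02] d cm [ 3.79 18.69  0.17] dr [-0.    0.07  6.08] F [-0.4   1.37 -0.91]
```

Call:
{"fn": "step_arm", "kwargs": {
  "increments": [
    {"delta_pos": [1, 5, 0], "dr": [0, 0, 2], "fingers": 1},
    {"delta_pos": [2, 10, 0], "dr": [0, 0, 4], "fingers": 1},
    {"delta_pos": [3, 15, 0], "dr": [0, 0, 6], "fingers": 1},
    {"delta_pos": [3.7, 18, 0], "dr": [0, 0, 6], "fingers": 1},
    {"delta_pos": [3.8, 18.6, 0.1], "dr": [0, 0, 6], "fingers": 1}
  ]
}}

```text
time: 6.4
tool_pos: [0.4992, 0.2023, 0.1557]
tool_rot: [3.141, 0.001, 3.094]
contact_force: [-0.1, -0.5, -0.2]
opening: 0.0273
grip_force: 15.0
```

Call:
{"fn": "step_arm", "kwargs": {
  "increments": [
    {"delta_pos": [0, 0, 0], "dr": [0, 0, 0], "fingers": 1},
    {"delta_pos": [0, 0, 0], "dr": [0, 0, 0], "fingers": 1},
    {"delta_pos": [0, 0, 0], "dr": [0, 0, 0], "fingers": 1},
    {"delta_pos": [0, 0, 0], "dr": [0, 0, 0], "fingers": 1},
    {"delta_pos": [0, 0, 0], "dr": [0, 0, 0], "fingers": 1}
  ]
}}

```text
time: 7.02
tool_pos: [0.4998, 0.2003, 0.1549]
tool_rot: [3.142, 0.0, 3.091]
contact_force: [-0.3, 0.6, -0.7]
opening: 0.0272
grip_force: 15.0
```

```bash
python3 -c "
from h import *
go(.4995,.2028,.034,177)
p=viewer.camera_params('wrist'); im=viewer.read_camera('wrist'); np.save('w2T',p['T'])
im2=viewer.read_camera('side')
cv2.imwrite('pics/w2.png',im[:,:,::-1]); cv2.imwrite('pics/s2.png',im2[:,:,::-1])"
```

```text
t 7.03 pos [0.4998 0.2003 0.1549] rot [180.    0.  177.1] d cm [ 0.04  0.24 12.09] dr [0.  0.  0.1] F [-0.26  0.63 -0.71]
```

View pics/w2.png

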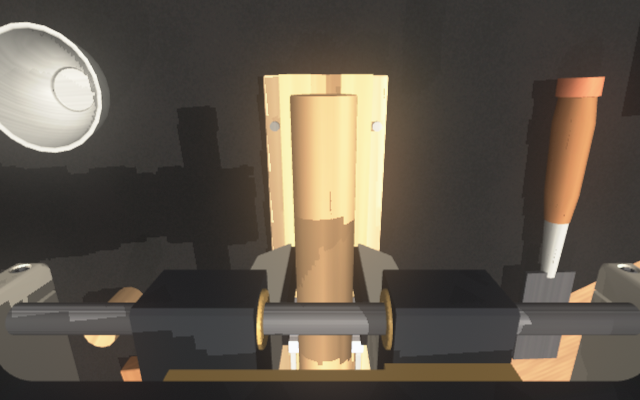

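The wrist view shows the blank held over the groove, with its near end at (324,96). The cradle's rear edge runs from (264,76) to (387,76), and the edges are at about columns 272 and 382 at row 240.

```bash
python3 -c "
from h import *
p=dict(viewer.camera_params('wrist'));p['T']=np.load('w2T.npy')
L=at(p,264,77,.012);Rr=at(p,387,77,.012);print(L,Rr,(L+Rr)/2)
print('screws mid',(at(p,275,127,.012)+at(p,376,127,.012))/2)
a=at(p,324.5,96,.163);print('blank end mid',a,at(p,325,210,.163))
print('bridge posts mid',at(p,294,346,.06),at(p,356,346,.06))
print(proj(p,[.5694-.16*.9987,.1992+.0083,.031]), proj(p,[.5694-.16*.9987,.1992+.0083,.012]))
im=cv2.imread('pics/w2.png').astype(int).sum(2)
print(im[84,262:392]); print(im[235,262:300],im[235,350:392])
"
```

```text
[0.40844816 0.15699512 0.012     ] [0.41343783 0.25455062 0.012     ] [0.410943   0.20577287 0.012     ]
screws mid [0.45007044 0.2038159  0.012     ]
blank end mid [0.42020795 0.20432515 0.163     ] [0.46885464 0.20207318 0.163     ]
bridge posts mid [0.62793475 0.1677228  0.06      ] [0.63066174 0.22075947 0.06      ]
[327.83447643  74.60046003] [327.59450962  75.10393414]
[171 370 585 597 545 548 550 553 557 560 567 572 573 572 570 567 588 642
 672 672 674 677 677 677 678 678 680 679 680 676 672 671 667 666 667 666
 666 667 667 670 670 671 672 674 676 677 679 682 669 645 655 656 657 656
 649 646 643 642 642 642 644 644 645 626 551 526 527 530 528 520 512 511
 510 511 510 511 512 513 549 635 674 674 676 679 682 681 681 681 682 682
 682 679 675 673 671 670 670 669 669 669 670 672 670 672 674 675 676 679
 682 682 684 686 688 689 688 688 685 682 685 698 705 710 715 719 715 648
 308 226 226 227]
[201 201 200 200 185 174 177 177 195 342 504 526 526 526 529 532 538 541
 545 554 563 576 616 663 671 674 677 682 684 685 687 688 630 327 335 344
 355 367] [385 369 354 394 567 664 660 661 667 673 677 678 679 674 671 669 678 693
 695 692 690 686 680 678 675 674 670 669 673 629 399 235 235 234 233 230
 227 228 228 227 225 222]
```

```bash
python3 -c "
import cv2
a=cv2.imread('pics/side1.png')[225:320,220:390];b=cv2.imread('pics/w2.png')[60:270,240:410]
cv2.imwrite('pics/c2.png',cv2.resize(a,None,fx=4.6,fy=4.6,interpolation=cv2.INTER_CUBIC))"
```

```text
(no output)
```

View pics/c2.png

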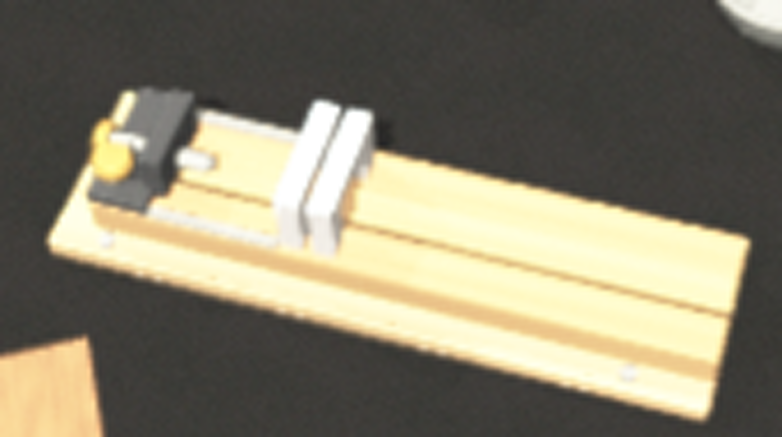

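The side crop shows the screw sticking out of the dark stop plate at (195,158) and ending at (212,160), with the bridge at (325,175).

```bash
python3 -c "
from h import *
p=dict(viewer.camera_params('wrist'));p['T']=np.load('w2T.npy')
print('rims',at(p,310,84,.031),at(p,341,84,.031),'vertex',at(p,325.3,84,.0202))
print('base edges r235',(at(p,271.5,235,.012)+at(p,379.5,235,.012))/2, at(p,271.5,235,.012),at(p,379.5,235,.012))
q=viewer.camera_params('top')
A=lambda X,Y,z:at(q,230+(X+.5)/4.8-.5,150+(Y+.5)/4.8-.5,z)
print('top: rims right edge=vertex?',A(118,540,.0202),A(130,262,.0202),'left',A(98,540,.031),A(110,262,.031))
s=viewer.camera_params('side')
S=lambda X,Y,z:at(s,220+(X+.5)/4.6-.5,225+(Y+.5)/4.6-.5,z)
print('side: groove line',S(730,313,.0202),S(352,222,.0202),'screw tip',S(213,162,.04),'base',S(180,158,.04),'top',A(133,136,.04))
print('base corners',S(748,240,.012),S(708,418,.0),S(50,240,.012))
print('bridge top',S(320,100,.069),S(375,112,.069),S(327,252,.031))
"
```

```text
rims [0.41556113 0.19385273 0.031     ] [0.41674627 0.2170215  0.031     ] vertex [0.41618781 0.20532109 0.0202    ]
base edges r235 [0.54715752 0.19896249 0.012     ] [0.54463399 0.14976069 0.012     ] [0.54968105 0.24816429 0.012     ]
top: rims right edge=vertex? [0.42168252 0.20431046 0.0202    ] [0.59773559 0.1987462  0.0202    ] left [0.42145251 0.21495088 0.031     ] [0.59595756 0.20974393 0.031     ]
side: groove line [0.4087013  0.20489083 0.0202    ] [0.60099573 0.19566697 0.0202    ] screw tip [0.6744411  0.18960452 0.04      ] base [0.69156054 0.19107223 0.04      ] top [0.67554892 0.19472926 0.04      ]
base corners [0.40623527 0.15603874 0.012     ] [0.41058403 0.25137554 0.        ] [0.74918287 0.2359954  0.012     ]
bridge top [0.62455706 0.16068734 0.069     ] [0.59580348 0.1616963  0.069     ] [0.60538548 0.22215856 0.031     ]
```

Call:
{"fn": "step_arm", "kwargs": {
  "increments": [
    {"delta_pos": [0, 0.09, 3], "dr": [0, 0, 0], "fingers": 1},
    {"delta_pos": [0, 0.09, 6], "dr": [0, 0, 0], "fingers": 1},
    {"delta_pos": [0, 0.09, 8.5], "dr": [0, 0, 0], "fingers": 1},
    {"delta_pos": [0, 0.09, 10.5], "dr": [0, 0, 0], "fingers": 1},
    {"delta_pos": [0, 0.09, 11.4], "dr": [0, 0, 0], "fingers": 1}
  ]
}}

```text
time: 7.75
tool_pos: [0.4992, 0.2014, 0.0398]
tool_rot: [-3.141, -0.002, 3.092]
contact_force: [-0.4, 0.0, -1.5]
opening: 0.0276
grip_force: 15.0
```

Call:
{"fn": "step_arm", "kwargs": {
  "increments": [
    {"delta_pos": [0, 0, 0.15], "dr": [0, 0, 0], "fingers": 1},
    {"delta_pos": [0, 0, 0.3], "dr": [0, 0, 0], "fingers": 1},
    {"delta_pos": [0, 0, 0.45], "dr": [0, 0, 0], "fingers": 1},
    {"delta_pos": [0, 0, 0.5], "dr": [0, 0, 0], "fingers": 1},
    {"delta_pos": [0, 0, 0.5], "dr": [0, 0, 0], "fingers": 1}
  ]
}}

```text
time: 8.38
tool_pos: [0.4998, 0.2016, 0.036]
tool_rot: [3.141, 0.0, 3.092]
contact_force: [-0.1, 0.5, -0.6]
opening: 0.0276
grip_force: 15.0
```

Call:
{"fn": "step_arm", "kwargs": {
  "increments": [
    {"delta_pos": [0, 0, 0.05], "dr": [0, 0, 0], "fingers": 1},
    {"delta_pos": [0, 0, 0.1], "dr": [0, 0, 0], "fingers": 1},
    {"delta_pos": [0, 0, 0.15], "dr": [0, 0, 0], "fingers": 1},
    {"delta_pos": [0, 0, 0.15], "dr": [0, 0, 0], "fingers": 1},
    {"delta_pos": [0, 0, 0.15], "dr": [0, 0, 0], "fingers": 1}
  ]
}}

```text
time: 9.0
tool_pos: [0.4997, 0.2015, 0.0344]
tool_rot: [3.142, 0.0, 3.091]
contact_force: [-1.1, 0.2, -0.5]
opening: 0.0274
grip_force: 15.0
```

Call:
{"fn": "step_arm", "kwargs": {
  "increments": [
    {"delta_pos": [0, 0, 0.05], "dr": [0, 0, 0], "fingers": 1},
    {"delta_pos": [0, 0, 0.08], "dr": [0, 0, 0], "fingers": 1},
    {"delta_pos": [0, 0, 0.08], "dr": [0, 0, 0], "fingers": 1},
    {"delta_pos": [0, 0, 0.08], "dr": [0, 0, 0], "fingers": 1},
    {"delta_pos": [0, 0, 0.08], "dr": [0, 0, 0], "fingers": 1}
  ]
}}

```text
time: 9.62
tool_pos: [0.4999, 0.2014, 0.0341]
tool_rot: [3.142, 0.001, 3.091]
contact_force: [-1.5, -1.7, 4.6]
opening: 0.0275
grip_force: 15.0
```

Call:
{"fn": "step_arm", "kwargs": {
  "increments": [
    {"delta_pos": [0, 0, -0.05], "dr": [0, 0, 0], "fingers": 0.35},
    {"delta_pos": [0, 0, -0.05], "dr": [0, 0, 0], "fingers": 0.2},
    {"delta_pos": [0, 0, -0.05], "dr": [0, 0, 0], "fingers": 0},
    {"delta_pos": [0, 0, -0.05], "dr": [0, 0, 0], "fingers": -0.2},
    {"delta_pos": [0, 0, -0.05], "dr": [0, 0, 0], "fingers": -0.2}
  ]
}}

```text
time: 10.25
tool_pos: [0.4997, 0.2016, 0.034]
tool_rot: [3.142, -0.0, 3.092]
contact_force: [0.6, -0.1, 1.0]
opening: 0.0544
grip_force: 0.0
```

Call:
{"fn": "step_arm", "kwargs": {
  "increments": [
    {"delta_pos": [0, 0, -1], "dr": [0, 0, 0], "fingers": -0.2},
    {"delta_pos": [0, 0, -3], "dr": [0, 0, 0], "fingers": -0.2},
    {"delta_pos": [1, 0, -6], "dr": [0, 0, 0], "fingers": -0.2},
    {"delta_pos": [5, 0, -9], "dr": [0, 0, 0], "fingers": 0.3},
    {"delta_pos": [10, 0, -9], "dr": [0, 0, 0], "fingers": 1}
  ]
}}

```text
time: 10.88
tool_pos: [0.4008, 0.207, 0.1266]
tool_rot: [3.139, 0.006, 3.091]
contact_force: [-0.4, 0.8, 0.3]
opening: 0.0398
grip_force: 0.0
```

Call:
{"fn": "step_arm", "kwargs": {
  "increments": [
    {"delta_pos": [1, 0, 0], "dr": [0, 0, 0], "fingers": 1},
    {"delta_pos": [1, 0, 0], "dr": [0, 0, 0], "fingers": 1},
    {"delta_pos": [1, 0, 0], "dr": [0, 0, 0], "fingers": 1},
    {"delta_pos": [1, 0, 0], "dr": [0, 0, 0], "fingers": 1},
    {"delta_pos": [1, 0, 0], "dr": [0, 0, 0], "fingers": 1}
  ]
}}

```text
time: 11.5
tool_pos: [0.3903, 0.207, 0.1238]
tool_rot: [-3.142, -0.0, 3.091]
contact_force: [0.3, 0.9, 0.3]
opening: 0.0003
grip_force: 0.0
```

```bash
python3 -c "
from h import *
go(.395,.2065,.041,177.2)
b=viewer.read_camera('side');p=viewer.camera_params('wrist');a=viewer.read_camera('wrist');np.save('w3T',p['T'])
cv2.imwrite('pics/w3.png',a[:,:,::-1]);cv2.imwrite('pics/s3.png',b[:,:,::-1])
c=cv2.resize(b[225:320,220:390,::-1],None,fx=3,fy=3)
o=np.zeros((585,640,3),np.uint8);o[:285,:510]=c;o[285:]=a[0:300,:,::-1];cv2.imwrite('pics/c3.png',o)"
```

```text
t 11.5 pos [0.3903 0.207  0.1238] rot [-1.800e+02 -2.000e-02  1.771e+02] d cm [-0.47 -0.02  8.28] dr [-0.   -0.02 -0.1 ] F [0.34 0.9  0.27]
```

View pics/c3.png

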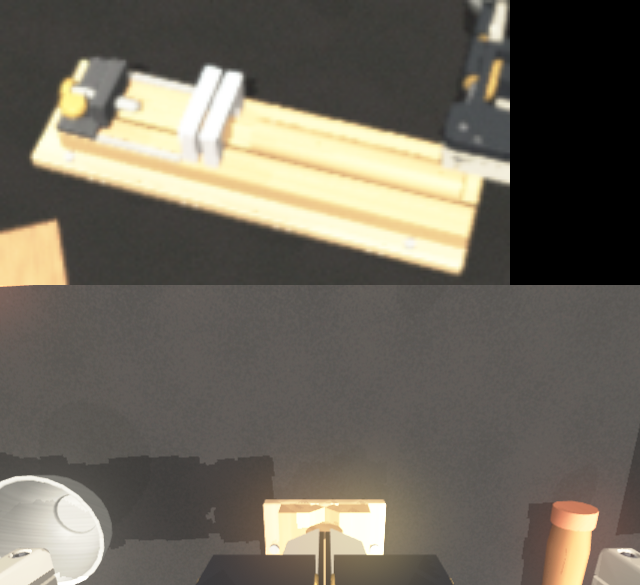

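The blank lies in the groove behind the bridge, and the shut fingers are behind its rear end, ready to push.

Call:
{"fn": "step_arm", "kwargs": {
  "increments": [
    {"delta_pos": [0, 0, 2], "dr": [0, 0, 0], "fingers": 1},
    {"delta_pos": [0, 0, 4.5], "dr": [0, 0, 0], "fingers": 1},
    {"delta_pos": [0, 0, 7], "dr": [0, 0, 0], "fingers": 1},
    {"delta_pos": [0, 0, 8.7], "dr": [0, 0, 0], "fingers": 1},
    {"delta_pos": [0, 0, 8.7], "dr": [0, 0, 0], "fingers": 1}
  ]
}}

```text
time: 12.22
tool_pos: [0.3891, 0.2068, 0.0361]
tool_rot: [-3.141, -0.003, 3.091]
contact_force: [1.0, -0.1, -0.2]
opening: 0.0003
grip_force: 0.0
```

Call:
{"fn": "step_arm", "kwargs": {
  "increments": [
    {"delta_pos": [-0.5, 0, 0], "dr": [0, 0, 0], "fingers": 1},
    {"delta_pos": [-1, 0, 0], "dr": [0, 0, 0], "fingers": 1},
    {"delta_pos": [-1.5, 0, 0], "dr": [0, 0, 0], "fingers": 1},
    {"delta_pos": [-2, 0, 0], "dr": [0, 0, 0], "fingers": 1},
    {"delta_pos": [-2.5, 0, 0], "dr": [0, 0, 0], "fingers": 1}
  ]
}}

```text
time: 12.85
tool_pos: [0.415, 0.2058, 0.0371]
tool_rot: [3.142, -0.0, 3.091]
contact_force: [-1.2, -0.2, 1.0]
opening: 0.0005
grip_force: 0.3
```

Call:
{"fn": "step_arm", "kwargs": {
  "increments": [
    {"delta_pos": [-0.5, 0, 0], "dr": [0, 0, 0], "fingers": 1},
    {"delta_pos": [-1, 0, 0], "dr": [0, 0, 0], "fingers": 1},
    {"delta_pos": [-1.5, 0, 0], "dr": [0, 0, 0], "fingers": 1},
    {"delta_pos": [-2, 0, 0], "dr": [0, 0, 0], "fingers": 1},
    {"delta_pos": [-2.5, 0, 0], "dr": [0, 0, 0], "fingers": 1}
  ]
}}

```text
time: 13.48
tool_pos: [0.4401, 0.2045, 0.037]
tool_rot: [3.142, -0.0, 3.091]
contact_force: [-0.3, -0.2, 0.7]
opening: 0.0004
grip_force: 0.2
```

```bash
python3 -c "
from h import *
go(.42,.2055,.037,177.2)
b=viewer.read_camera('side');p=viewer.camera_params('side')
c=cv2.resize(b[225:320,220:390,::-1],None,fx=4.6,fy=4.6,interpolation=cv2.INTER_CUBIC)
cv2.imwrite('pics/c4.png',c)"
```

```text
t 13.47 pos [0.4401 0.2045 0.037 ] rot [180.    -0.   177.13] d cm [ 2.01 -0.    0.  ] dr [ 0.   -0.   -0.07] F [-0.35 -0.22  0.68]
```

View pics/c4.png

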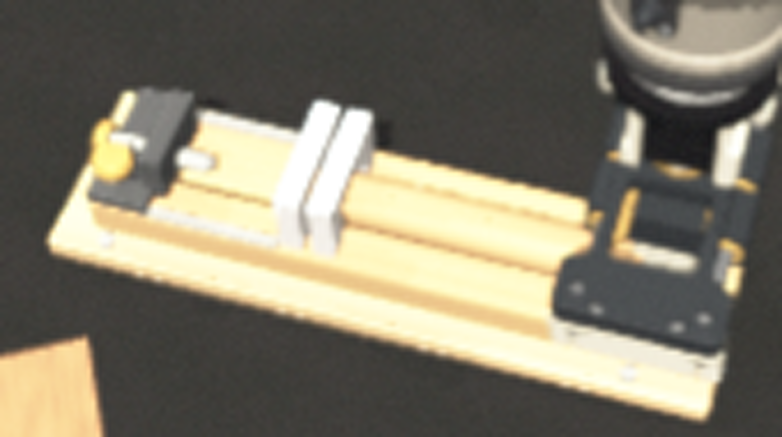

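The blank's front end has gone under the bridge at (330,200), and the screw tip is still clear at (213,160). I'll close most of the gap, then push slowly.

Call:
{"fn": "step_arm", "kwargs": {
  "increments": [
    {"delta_pos": [-0.6, 0, 0], "dr": [0, 0, 0], "fingers": 1},
    {"delta_pos": [-1.2, 0, 0], "dr": [0, 0, 0], "fingers": 1},
    {"delta_pos": [-1.8, 0, 0], "dr": [0, 0, 0], "fingers": 1},
    {"delta_pos": [-2.3, 0, 0], "dr": [0, 0, 0], "fingers": 1},
    {"delta_pos": [-2.7, 0, 0], "dr": [0, 0, 0], "fingers": 1}
  ]
}}

```text
time: 14.15
tool_pos: [0.4671, 0.2032, 0.037]
tool_rot: [3.141, -0.0, 3.091]
contact_force: [-1.0, 0.7, -0.5]
opening: 0.0005
grip_force: 0.3
```

Call:
{"fn": "step_arm", "kwargs": {
  "increments": [
    {"delta_pos": [-0.3, 0, 0], "dr": [0, 0, 0], "fingers": 1},
    {"delta_pos": [-0.6, 0, 0], "dr": [0, 0, 0], "fingers": 1},
    {"delta_pos": [-0.9, 0, 0], "dr": [0, 0, 0], "fingers": 1},
    {"delta_pos": [-1.2, 0, 0], "dr": [0, 0, 0], "fingers": 1},
    {"delta_pos": [-1.4, 0, 0], "dr": [0, 0, 0], "fingers": 1}
  ]
}}

```text
time: 14.78
tool_pos: [0.4809, 0.2025, 0.037]
tool_rot: [3.142, 0.0, 3.091]
contact_force: [-0.8, -0.3, -0.1]
opening: 0.0004
grip_force: 0.3
```

```bash
cat >> h.py <<'E'
def favg(n=8):
    F=[];P=[]
    for i in range(n):
        im=viewer.read_camera("side"); s=robot.observe(); F.append(s["contact_force"]);P.append(s["tool_pos"])
    F=np.array(F);c=np.cos(np.radians(-2.8));w=np.sin(np.radians(-2.8))
    print("t",round(s["time"],2),"P",np.mean(P,0).round(4),"F",F.mean(0).round(2),"sd",F.std(0).round(2),"along",(F[:,:2]@[c,w]).mean().round(2))
    return im
E
python3 -c "
from h import *
b=favg()
cv2.imwrite('pics/c5.png',cv2.resize(b[235:305,230:330,::-1],None,fx=8,fy=8,interpolation=cv2.INTER_CUBIC))"
```

```text
t 15.18 P [0.4808 0.2025 0.0371] F [0.3  0.03 0.08] sd [0.42 0.7  0.54] along 0.3
```

View pics/c5.png

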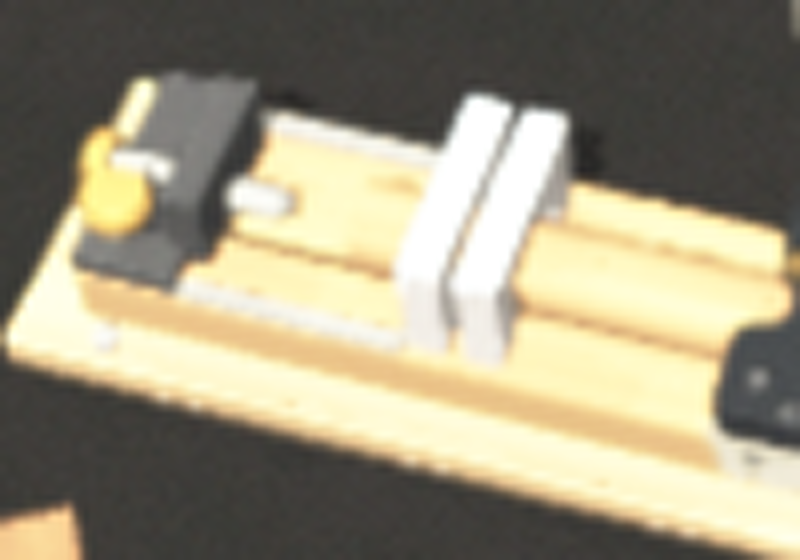

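In this crop the screw tip is at (290,200) and no blank end shows past the bridge at (400,240). I'll project the expected front end to check the remaining gap.

```bash
python3 -c "
from h import *
p=viewer.camera_params('side')
C=lambda X:((proj(p,X)-[230,235]+.5)*8-.5).round(0)
o=np.array([.5694,.1982,0]);d=np.array([.9988,-.0488,0]);n=np.array([.0488,.9988,0])
P=lambda x,y,z:o+d*x+n*y+np.array([0,0,z])
for x in(-.09,.03,.06,.07,.08,.09,.1,.107): print(x,C(P(x,0,.04)),'top',C(P(x,0,.054)),'side',C(P(x,.012,.045)))
print('bridge',C(P(.059,-.03,.069)),C(P(.059,.025,.069)))
"
```

```text
-0.09 [943. 370.] top [944. 341.] side [933. 395.]
0.03 [533. 271.] top [530. 243.] side [518. 295.]
0.06 [434. 247.] top [429. 219.] side [418. 271.]
0.07 [401. 239.] top [396. 211.] side [384. 263.]
0.08 [368. 231.] top [363. 203.] side [351. 255.]
0.09 [336. 224.] top [331. 195.] side [319. 247.]
0.1 [304. 216.] top [298. 187.] side [286. 239.]
0.107 [281. 210.] top [275. 181.] side [263. 233.]
bridge [464. 106.] [397. 259.]
```

```bash
python3 -c "
from h import *
a=cv2.imread('pics/side1.png')[225:315,230:350];b=viewer.read_camera('side')[225:315,230:350,::-1]
t=viewer.read_camera('top')[150:225,230:300,::-1]
d=cv2.convertScaleAbs(cv2.absdiff(a,b),alpha=3)
z=lambda i,f:cv2.resize(i,None,fx=f,fy=f,interpolation=cv2.INTER_CUBIC)
r=z(d,3.5);q=z(t,4.2);o=np.zeros((320,800,3),np.uint8);o[:315,:420]=r;o[:315,430:430+294]=q
cv2.imwrite('pics/c6.png',o)"
```

```text
(no output)
```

View pics/c6.png

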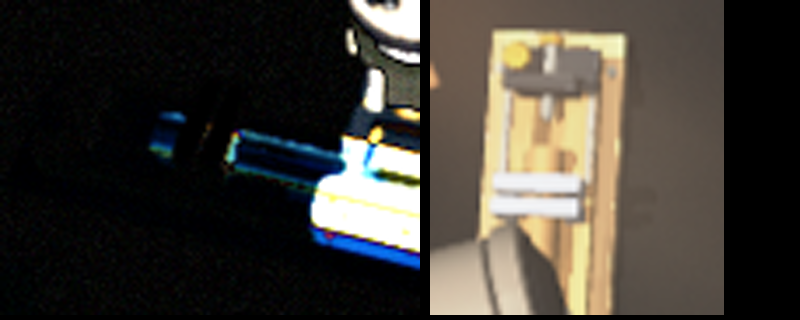

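The difference crop shows the blank's front end at (150,135). In the top view it is at (548,150) with the screw tip at (546,117), so about 22 mm remains and contact should come near TCP x = 0.503. That was my tenth picture, so from here I go by force and position numbers.

Call:
{"fn": "step_arm", "kwargs": {
  "increments": [
    {"delta_pos": [-0.3, 0, 0], "dr": [0, 0, 0], "fingers": 1},
    {"delta_pos": [-0.6, 0, 0], "dr": [0, 0, 0], "fingers": 1},
    {"delta_pos": [-0.9, 0, 0], "dr": [0, 0, 0], "fingers": 1},
    {"delta_pos": [-1.2, 0, 0], "dr": [0, 0, 0], "fingers": 1},
    {"delta_pos": [-1.4, 0, 0], "dr": [0, 0, 0], "fingers": 1}
  ]
}}

```text
time: 15.9
tool_pos: [0.4949, 0.2018, 0.037]
tool_rot: [3.141, 0.0, 3.091]
contact_force: [-1.0, 0.3, -0.6]
opening: 0.0004
grip_force: 0.3
```

Call:
{"fn": "step_arm", "kwargs": {
  "increments": [
    {"delta_pos": [-0.05, 0, 0], "dr": [0, 0, 0], "fingers": 1},
    {"delta_pos": [-0.1, 0, 0], "dr": [0, 0, 0], "fingers": 1},
    {"delta_pos": [-0.15, 0, 0], "dr": [0, 0, 0], "fingers": 1},
    {"delta_pos": [-0.2, 0, 0], "dr": [0, 0, 0], "fingers": 1},
    {"delta_pos": [-0.2, 0, 0], "dr": [0, 0, 0], "fingers": 1}
  ]
}}

```text
time: 16.52
tool_pos: [0.4968, 0.2017, 0.0371]
tool_rot: [3.141, 0.0, 3.091]
contact_force: [-0.7, -0.7, -0.3]
opening: 0.0002
grip_force: 0.0
```

```bash
python3 -c "
from h import *
favg(6)"
```

```text
t 16.82 P [0.4968 0.2017 0.0371] F [-0.19  0.05  0.1 ] sd [0.36 0.45 0.62] along -0.19
```

Call:
{"fn": "step_arm", "kwargs": {
  "increments": [
    {"delta_pos": [-0.05, 0, 0], "dr": [0, 0, 0], "fingers": 1},
    {"delta_pos": [-0.1, 0, 0], "dr": [0, 0, 0], "fingers": 1},
    {"delta_pos": [-0.15, 0, 0], "dr": [0, 0, 0], "fingers": 1},
    {"delta_pos": [-0.2, 0, 0], "dr": [0, 0, 0], "fingers": 1},
    {"delta_pos": [-0.2, 0, 0], "dr": [0, 0, 0], "fingers": 1}
  ]
}}

```text
time: 17.45
tool_pos: [0.4988, 0.2016, 0.037]
tool_rot: [3.141, 0.0, 3.091]
contact_force: [0.2, 0.1, 0.8]
opening: 0.0004
grip_force: 0.1
```

```bash
python3 -c "
from h import *
favg(5)"
```

```text
t 17.7 P [0.4988 0.2016 0.0371] F [ 0.53 -0.1   0.19] sd [0.42 0.58 0.6 ] along 0.53
```

Call:
{"fn": "step_arm", "kwargs": {
  "increments": [
    {"delta_pos": [-0.03, 0, 0], "dr": [0, 0, 0], "fingers": 1},
    {"delta_pos": [-0.06, 0, 0], "dr": [0, 0, 0], "fingers": 1},
    {"delta_pos": [-0.1, 0, 0], "dr": [0, 0, 0], "fingers": 1},
    {"delta_pos": [-0.1, 0, 0], "dr": [0, 0, 0], "fingers": 1},
    {"delta_pos": [-0.1, 0, 0], "dr": [0, 0, 0], "fingers": 1}
  ]
}}

```text
time: 18.32
tool_pos: [0.4998, 0.2016, 0.037]
tool_rot: [3.141, 0.0, 3.091]
contact_force: [0.1, -0.4, 0.2]
opening: 0.0004
grip_force: 0.1
```

```bash
python3 -c "
from h import *
favg(5)"
```

```text
t 18.57 P [0.4998 0.2016 0.037 ] F [-0.25 -0.   -0.13] sd [0.35 0.34 0.64] along -0.25
```

Call:
{"fn": "step_arm", "kwargs": {
  "increments": [
    {"delta_pos": [-0.03, 0, 0], "dr": [0, 0, 0], "fingers": 1},
    {"delta_pos": [-0.06, 0, 0], "dr": [0, 0, 0], "fingers": 1},
    {"delta_pos": [-0.1, 0, 0], "dr": [0, 0, 0], "fingers": 1},
    {"delta_pos": [-0.1, 0, 0], "dr": [0, 0, 0], "fingers": 1},
    {"delta_pos": [-0.1, 0, 0], "dr": [0, 0, 0], "fingers": 1}
  ]
}}

```text
time: 19.2
tool_pos: [0.5008, 0.2015, 0.0371]
tool_rot: [3.142, 0.0, 3.092]
contact_force: [-0.1, 0.3, -0.2]
opening: 0.0005
grip_force: 0.1
```

```bash
python3 -c "
from h import *
favg(5)"
```

```text
t 19.45 P [0.5008 0.2015 0.0371] F [-0.2  -0.11 -0.16] sd [0.7  0.5  0.24] along -0.2
```

Call:
{"fn": "step_arm", "kwargs": {
  "increments": [
    {"delta_pos": [-0.03, 0, 0], "dr": [0, 0, 0], "fingers": 1},
    {"delta_pos": [-0.06, 0, 0], "dr": [0, 0, 0], "fingers": 1},
    {"delta_pos": [-0.1, 0, 0], "dr": [0, 0, 0], "fingers": 1},
    {"delta_pos": [-0.1, 0, 0], "dr": [0, 0, 0], "fingers": 1},
    {"delta_pos": [-0.1, 0, 0], "dr": [0, 0, 0], "fingers": 1}
  ]
}}

```text
time: 20.08
tool_pos: [0.5018, 0.2015, 0.037]
tool_rot: [3.142, 0.0, 3.091]
contact_force: [0.8, -0.5, -0.2]
opening: 0.0005
grip_force: 0.1
```

```bash
python3 -c "
from h import *
favg(5)"
```

```text
t 20.32 P [0.5018 0.2015 0.0371] F [-0.02  0.02 -0.28] sd [0.63 0.23 0.35] along -0.02
```

Call:
{"fn": "step_arm", "kwargs": {
  "increments": [
    {"delta_pos": [-0.03, 0, 0], "dr": [0, 0, 0], "fingers": 1},
    {"delta_pos": [-0.06, 0, 0], "dr": [0, 0, 0], "fingers": 1},
    {"delta_pos": [-0.1, 0, 0], "dr": [0, 0, 0], "fingers": 1},
    {"delta_pos": [-0.1, 0, 0], "dr": [0, 0, 0], "fingers": 1},
    {"delta_pos": [-0.1, 0, 0], "dr": [0, 0, 0], "fingers": 1}
  ]
}}

```text
time: 20.95
tool_pos: [0.5028, 0.2014, 0.0371]
tool_rot: [3.141, 0.0, 3.091]
contact_force: [-1.1, 0.4, 0.0]
opening: 0.0005
grip_force: 0.1
```

```bash
python3 -c "
from h import *
favg(5)"
```

```text
t 21.2 P [0.5028 0.2014 0.0371] F [-0.18 -0.03 -0.56] sd [0.34 0.79 0.75] along -0.18
```

Call:
{"fn": "step_arm", "kwargs": {
  "increments": [
    {"delta_pos": [-0.03, 0, 0], "dr": [0, 0, 0], "fingers": 1},
    {"delta_pos": [-0.06, 0, 0], "dr": [0, 0, 0], "fingers": 1},
    {"delta_pos": [-0.1, 0, 0], "dr": [0, 0, 0], "fingers": 1},
    {"delta_pos": [-0.1, 0, 0], "dr": [0, 0, 0], "fingers": 1},
    {"delta_pos": [-0.1, 0, 0], "dr": [0, 0, 0], "fingers": 1}
  ]
}}

```text
time: 21.82
tool_pos: [0.5036, 0.2014, 0.0371]
tool_rot: [3.142, -0.0, 3.091]
contact_force: [-0.9, -0.3, 1.0]
opening: 0.0003
grip_force: 0.6
```

```bash
python3 -c "
from h import *
favg(5)"
```

```text
t 22.07 P [0.5037 0.2014 0.0371] F [-1.03 -0.09  0.67] sd [0.5  0.3  0.24] along -1.03
```

Nose contact began at about x = 0.5035: the force is −1.0 N and the pad reading has risen. I'll continue in smaller steps.

Call:
{"fn": "step_arm", "kwargs": {
  "increments": [
    {"delta_pos": [-0.02, 0, 0], "dr": [0, 0, 0], "fingers": 1},
    {"delta_pos": [-0.04, 0, 0], "dr": [0, 0, 0], "fingers": 1},
    {"delta_pos": [-0.06, 0, 0], "dr": [0, 0, 0], "fingers": 1},
    {"delta_pos": [-0.06, 0, 0], "dr": [0, 0, 0], "fingers": 1},
    {"delta_pos": [-0.06, 0, 0], "dr": [0, 0, 0], "fingers": 1}
  ]
}}

```text
time: 22.7
tool_pos: [0.5043, 0.2013, 0.037]
tool_rot: [3.142, -0.0, 3.091]
contact_force: [-1.5, -0.1, 1.3]
opening: 0.0002
grip_force: 0.8
```

```bash
python3 -c "
from h import *
favg(5)"
```

```text
t 22.95 P [0.5043 0.2013 0.037 ] F [-1.55  0.27  0.52] sd [0.3  0.5  0.48] along -1.56
```

Call:
{"fn": "step_arm", "kwargs": {
  "increments": [
    {"delta_pos": [-0.02, 0, 0], "dr": [0, 0, 0], "fingers": 1},
    {"delta_pos": [-0.04, 0, 0], "dr": [0, 0, 0], "fingers": 1},
    {"delta_pos": [-0.05, 0, 0], "dr": [0, 0, 0], "fingers": 1},
    {"delta_pos": [-0.05, 0, 0], "dr": [0, 0, 0], "fingers": 1},
    {"delta_pos": [-0.05, 0, 0], "dr": [0, 0, 0], "fingers": 1}
  ]
}}

```text
time: 23.58
tool_pos: [0.5048, 0.2013, 0.0371]
tool_rot: [3.142, 0.0, 3.091]
contact_force: [-1.3, 0.1, 0.1]
opening: 0.0004
grip_force: 0.9
```

```bash
python3 -c "
from h import *
favg(5)"
```

```text
t 23.82 P [0.5048 0.2013 0.037 ] F [-1.88  0.22  1.06] sd [0.47 0.51 0.54] along -1.89
```

Call:
{"fn": "step_arm", "kwargs": {
  "increments": [
    {"delta_pos": [-0.01, 0, 0], "dr": [0, 0, 0], "fingers": 1},
    {"delta_pos": [-0.03, 0, 0], "dr": [0, 0, 0], "fingers": 1},
    {"delta_pos": [-0.04, 0, 0], "dr": [0, 0, 0], "fingers": 1},
    {"delta_pos": [-0.04, 0, 0], "dr": [0, 0, 0], "fingers": 1},
    {"delta_pos": [-0.04, 0, 0], "dr": [0, 0, 0], "fingers": 1}
  ]
}}

```text
time: 24.45
tool_pos: [0.5051, 0.2013, 0.037]
tool_rot: [3.142, -0.0, 3.092]
contact_force: [-2.2, 0.4, 0.3]
opening: 0.0005
grip_force: 1.2
```

```bash
python3 -c "
from h import *
favg(6)"
```

```text
t 24.75 P [0.5051 0.2013 0.037 ] F [-2.56  0.25  0.91] sd [0.56 0.73 0.48] along -2.57
```

Call:
{"fn": "step_arm", "kwargs": {
  "increments": [
    {"delta_pos": [-0.01, 0, 0], "dr": [0, 0, 0], "fingers": 1},
    {"delta_pos": [-0.02, 0, 0], "dr": [0, 0, 0], "fingers": 1},
    {"delta_pos": [-0.02, 0, 0], "dr": [0, 0, 0], "fingers": 1},
    {"delta_pos": [-0.02, 0, 0], "dr": [0, 0, 0], "fingers": 1},
    {"delta_pos": [-0.02, 0, 0], "dr": [0, 0, 0], "fingers": 1}
  ]
}}

```text
time: 25.38
tool_pos: [0.5052, 0.2013, 0.037]
tool_rot: [3.142, -0.0, 3.092]
contact_force: [-5.6, 1.2, 2.7]
opening: 0.0006
grip_force: 2.4
```

```bash
python3 -c "
from h import *
favg(6);print(robot.observe()['grip_force'])"
```

```text
t 25.68 P [0.5052 0.2013 0.037 ] F [-4.92  0.38  2.57] sd [0.75 0.2  0.37] along -4.94
2.5583357736468315
```

Hard contact: the force rose to 4.9 N, still below the 6 N slip, and the position has stalled. The nose is in and the blank bears on the screw. I'll ease off and retreat.

Call:
{"fn": "step_arm", "kwargs": {
  "increments": [
    {"delta_pos": [0.02, 0, 0], "dr": [0, 0, 0], "fingers": 1},
    {"delta_pos": [0.04, 0, 0], "dr": [0, 0, 0], "fingers": 1},
    {"delta_pos": [0.06, 0, 0], "dr": [0, 0, 0], "fingers": 1},
    {"delta_pos": [0.08, 0, 0], "dr": [0, 0, 0], "fingers": 1},
    {"delta_pos": [0.1, 0, 0], "dr": [0, 0, 0], "fingers": 1}
  ]
}}

```text
time: 26.3
tool_pos: [0.505, 0.2013, 0.0371]
tool_rot: [3.141, 0.001, 3.091]
contact_force: [-0.3, 0.1, -0.8]
opening: 0.0003
grip_force: 0.4
```

```bash
python3 -c "
from h import *
favg(4);print(robot.observe()['grip_force'])"
```

```text
t 26.5 P [0.5048 0.2013 0.0371] F [-0.96  0.18 -0.14] sd [0.19 0.54 0.58] along -0.96
0.3509575081989169
```

Call:
{"fn": "step_arm", "kwargs": {
  "increments": [
    {"delta_pos": [0.04, 0, 0], "dr": [0, 0, 0], "fingers": 1},
    {"delta_pos": [0.1, 0, 0], "dr": [0, 0, 0], "fingers": 1},
    {"delta_pos": [0.2, 0, 0], "dr": [0, 0, 0], "fingers": 1},
    {"delta_pos": [0.5, 0, 0], "dr": [0, 0, 0], "fingers": 1},
    {"delta_pos": [1, 0, 0], "dr": [0, 0, 0], "fingers": 1}
  ]
}}

```text
time: 27.12
tool_pos: [0.4942, 0.2019, 0.0371]
tool_rot: [3.141, 0.0, 3.091]
contact_force: [1.0, 0.2, 0.1]
opening: 0.0006
grip_force: 0.0
```

Call:
{"fn": "step_arm", "kwargs": {
  "increments": [
    {"delta_pos": [1.5, 0, 0], "dr": [0, 0, 0], "fingers": 1},
    {"delta_pos": [3, 0, -1], "dr": [0, 0, 0], "fingers": 1},
    {"delta_pos": [5, 0, -4], "dr": [0, 0, 0], "fingers": 1},
    {"delta_pos": [7, 0, -8], "dr": [0, 0, 0], "fingers": 1},
    {"delta_pos": [8, 0, -12], "dr": [0, 0, 0], "fingers": 1}
  ]
}}

```text
time: 27.75
tool_pos: [0.4128, 0.2058, 0.1587]
tool_rot: [3.142, -0.0, 3.092]
contact_force: [0.2, 0.5, -0.2]
opening: 0.0007
grip_force: 0.0
```

```bash
python3 - <<'E'
from h import *
favg(4)
a=cv2.imread('pics/side1.png').astype(int);b=viewer.read_camera('side')[:,:,::-1].astype(int)
d=np.abs(a-b).sum(2)
p=viewer.camera_params('side')
o=np.array([.5694,.1982,0]);D=np.array([.9988,-.0488,0])
# profile of change along blank's top line, and of the stop/screw (should be ~unchanged)
for x in np.arange(-.07,.14,.004):
    u,v=proj(p,o+D*x+[0,0,.047]); print(round(x,3),d[int(round(v)),int(round(u))],end=' | ')
u0,v0=proj(p,o+D*.125+[0,0,.045]).round().astype(int)
print('\nstop patch',u0,v0,d[v0-10:v0+11,u0-9:u0+6].mean().round(1),d[v0-10:v0+11,u0-9:u0+6].max())
w=viewer.camera_params('top');t0=cv2.imread('pics/top1.png').astype(int);t1=viewer.read_camera('top')[:,:,::-1].astype(int)
np.set_printoptions(linewidth=200)
print(np.abs(t0-t1).sum(2)[155:192,255:262])
E
```

```text
t 27.95 P [0.4148 0.2065 0.1607] F [0.31 0.36 0.67] sd [0.73 1.07 2.09] along 0.29
-0.07 3 | -0.066 1 | -0.062 0 | -0.058 104 | -0.054 194 | -0.05 15 | -0.046 23 | -0.042 21 | -0.038 12 | -0.034 18 | -0.03 13 | -0.026 20 | -0.022 14 | -0.018 3 | -0.014 17 | -0.01 8 | -0.006 13 | -0.002 6 | 0.002 4 | 0.006 6 | 0.01 2 | 0.014 14 | 0.018 10 | 0.022 19 | 0.026 8 | 0.03 171 | 0.034 17 | 0.038 2 | 0.042 0 | 0.046 2 | 0.05 5 | 0.054 3 | 0.058 0 | 0.062 0 | 0.066 1 | 0.07 5 | 0.074 5 | 0.078 1 | 0.082 2 | 0.086 2 | 0.09 2 | 0.094 1 | 0.098 6 | 0.102 126 | 0.106 57 | 0.11 5 | 0.114 7 | 0.118 8 | 0.122 11 | 0.126 1 | 0.13 9 | 0.134 8 | 0.138 3 | 
stop patch 257 258 7.8 21
[[  6   4   4   5   4   7   2]
 [  3   6   5   5   3   7   7]
 [  7   7   8   7   6   5   8]
 [  6   7   7   7   7   6  10]
 [  5   7   7   9   7   8   9]
 [  4   8   8   9   7   6   5]
 [  4   6   7   8  10   5   6]
 [  6   5   6   8  10   5   7]
 [  6   7   6   6   7   9   7]
 [  6   5   9   7   8   6   6]
 [  5   5   7   7   8   5   7]
 [  8   6   9   7   8   8   7]
 [  7   8   7   9   7   7   7]
 [  6  10   5   7   6   8   8]
 [  6   9   6   8   7   4   4]
 [  5   7   7   5   5   6   4]
 [  4   7   8   5   7   8   9]
 [  5   4   7   7   6   7   6]
 [  8  10  10   9   8   6   5]
 [  7  10   7   9   8   8   6]
 [  9  10   8  10   7   9   8]
 [  9  15  13  12   7   7   6]
 [ 49  64  47  63  22  18   2]
 [108 160 113 129  12  41  87]
 [109 156 175 131  25  41 167]
 [119 155 160 105  33 104 191]
 [134 156 159  83  42 112 196]
 [137 156 154  64  47 118 205]
 [141 160 155  58  49 123 218]
 [148 159 152  55  50 131 228]
 [158 162 149  43  55 142 235]
 [141 156 152  29  66 151 234]
 [120 142 134  25  75 159 230]
 [119 128 116  15  79 166 232]
 [123 132 116  10  89 174 244]
 [123 131 113  29  99 179 252]
 [ 25  29  23  12  30  48  96]]
```

```bash
python3 -c "
from cell import robot
print(robot.hand_in())"
```

```text
the job is handed in; nothing more can be done
None
```

I handed the job in at about 28 s: the blank lies free in the groove at the screw's nose, pressed in to 4.9 N (the stop slips at 6 N), and the stop looks unmoved in the images; contact after release is inferred from the slow retreat, since the cameras can't resolve it.

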